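# Close the parts carton and hold it square in the corner stop

### The job

Close the small cardboard parts carton ready for taping: fold its plain inner flap down flat first, then the outer flap with the red stripe down over it. Then bring the closed carton into the blue corner stop, standing on the bench with one long side flat against the long fence and one end against the short fence, and finish while holding it there with the gripper, pressed against both fences at once: do not let go. Leave the oil bottle, the screwdriver and the jar where they are.

Things in the scene. Friction and masses are not known exactly. Their poses are not given: they have to be found in the camera images.
- carton: Open-topped cardboard carton with a machined bracket fixed inside, standing loose on the bench: 62 mm wide (its x), 130 mm long (its y), 70 mm high (z), walls 3 mm, 0.4 to 0.85 kg in all. Origin at the centre of its underside, z up. Its sides are stiff enough to be gripped across the 62 mm width at about 20 to 30 N. It starts with its long axis within about 30 degrees of world y.
- inner_flap (a joint): Plain cardboard inner flap, 60 mm wide, 68 mm long, 3 mm thick, hinged along the top edge of the carton's -y end (carton frame: y = -65 mm, z = 70 mm). Angle in rad: 0 = folded flat over the opening towards carton +y, 1.57 = standing upright, more = leaning outwards (limit 2.1). The crease is stiff: it stays at any angle and takes about 0.02 N m (0.3 N at the free edge) to turn.
- outer_flap (a joint): Outer flap with a red stripe near its free edge, 60 mm wide, 78 mm long, 3 mm thick, hinged along the top edge of the carton's +y end (carton frame: y = +65 mm, z = 73 mm). Same angle meaning: 0 = flat, lying towards carton -y over the end of the inner flap; 1.57 = upright; more = leaning outwards (limit 2.1). Same stiff crease.
- inner_edge (a point): Middle of the inner flap's free edge, 68 mm from its hinge.
- outer_edge (a point): Middle of the outer flap's free edge, 78 mm from its hinge.
- stop: Blue L-shaped corner stop fixed to the bench, no floor plate inside the L. Origin at the inside corner of the two fences at bench height. The carton belongs on its -x, -y side: seated, the carton's centre is at x = -31 mm, y = -65 mm in this frame with its long axis along this y. A 60 mm square grey foot, 4 mm thick, lies outside the corner.
- long_fence: Long fence of the stop: its flat inner face is the stop's x = 0 plane (facing -x), running from y = +14 to -170 mm, 14 mm thick, 25 mm high. Low enough for a gripper finger to stay above it. Same origin and axes as the stop.
- short_fence: Short fence of the stop: its flat inner face is the stop's y = 0 plane (facing -y), running from x = 0 to -75 mm, 14 mm thick, 25 mm high. Same origin and axes as the stop. Friction on the bench and along the other fence takes up some of a push (more if the carton is pressed down), so press about 6 N towards the long fence and 13 N towards the short one.
- oil_bottle: Bystander: small gold oil bottle with a red cap, 56 mm diameter, 130 mm high, origin at the centre of its underside. Leave alone.
- screwdriver: Bystander: screwdriver with a blue handle lying on the bench. Leave alone.
- jar: Bystander: glass jar with a steel lid, 60 mm diameter, 70 mm high, origin at the centre of its underside. Leave alone.
Things that resemble listed ones, but are neither listed nor needed, are in the scene too. Leave any green look-alike of the carton alone.

How it is judged:
On the way, in this order (a step that is already met when the one before it is completed fails the run):
1. the inner flap is folded flat while the outer flap is still open (value of joint inner_flap below 0.15 rad and value of joint outer_flap above 0.5 rad), for 0.1 s.
2. the outer flap is folded flat over it (value of joint each of inner_flap, outer_flap below 0.15 rad), for 0.1 s.
3. the carton touches both fences at once (contact force between carton and long_fence above 0.8 N and contact force between carton and short_fence above 0.8 N), for 0.2 s.
At the end, for the whole second after the job is handed in: Through the last second the fingers hold the carton (over 1 N) and it pushes on each fence with over 0.8 N; it stands still and upright on the bench (5 mm, 0.06 rad), within 0.04 rad and 4 mm of its seated place; both flaps within 0.15 rad of flat (all of step 2 and all of step 3 and contact force between the fingers and carton above 1 N and angle between the y axis of carton and the y axis of stop, either way round below 0.04 rad and x of carton in the frame of stop between -0.035 and -0.027 m and y of carton in the frame of stop between -0.069 and -0.061 m and angle between carton's own z axis and vertical below 0.06 rad and height (world z) of carton below 0.005 m and linear speed of carton below 0.01 m/s); the arm keeps its last pose, push and grip.
It fails at once if the oil bottle, screwdriver or jar is disturbed (moved more than 25 mm) (distance of any of oil_bottle, screwdriver, jar from where it was at the start of the episode above 0.025 m).
It fails at once if the outer flap is folded down before the inner one (value of joint outer_flap below 0.3 rad and value of joint inner_flap above 0.4 rad).
It fails at once if the carton is tipped over (angle between carton's own z axis and vertical above 0.6 rad).
It also fails if it takes over 64 s, if anything falls off the work surface, if the arm or the gripper's body presses on something with over 40 N, if the wrist force passes 120 N, or if a joint passes its speed limit or range.

### The arm

A 6-joint arm with a two-finger parallel gripper is mounted at the origin on the work surface. World frame = base frame: x ahead of the robot, y to its left, z up, the work surface at z = 0. Lengths are in m, angles in rad, forces in N, time in s.
With the tool pointing down it reaches from about 0.35 to 0.85 m from the base axis. Payload 8.1 kg.
Tool frame: the origin (TCP) lies midway between the tips of the shut fingers; the grasp point (between the pads) lies 19 mm behind it; z points along the fingers, y is the line along which they close (so a half turn about z gives the same grasp; the last joint's range is limited). The gripper opens to 93 mm and grips with 3 to 60 N. Pads are 15 mm wide; open, the fingers measure 128 mm over their backs; the gripper's body (75 mm by 188 mm) begins 65 mm behind the grasp point.
Start: joints at [-1.296, 0.13, 1.488, -0, 1.523, -0.085], TCP at [0.211, -0.562, 0.219] pointing down, gripper open.
Joint ranges: [-2.96, 2.96], [-0.89, 2.26], [0.02, 2.5], [-1.34, 4.48], [0, 2.73], [-2.66, 2.66]. Speed limits (rad/s): [2.39, 2.39, 2.79, 3.14, 3.14, 3.14].

### API

Orientations are given as a rotation vector (axis times angle).
In Python, from plant import read_state, read_camera, camera_model, close_job gives the robot as it stands. The module is installed in compiled form; this text tells all that it offers.
- The arm moves only by the tool carry_out, never from a script. Its argument "moves" is a list of rows, each an object of numbers: "jaw": the finger opening in m, from 0 to 0.093; "dx", "dy", "dz": the shift along the tool's x, y, z in m; "yaw": the turn about the tool's z in rad. In form: [{"jaw": .., "dx": .., "dy": .., "dz": .., "yaw": ..}, ...]. A call has 1 to 8 rows; each row shifts and turns the commanded pose from where the row before left it, along the tool's axes as they then stand; what a row does not reach is not made up. A row lasts 1/8 s, in which the tool goes at most 62.5 mm and 10.7 degrees, less where a joint would pass 70% of its speed; a pose out of reach is approached as far as the arm can. A call is refused whole if a number of a shift passes 0.0625 or a number of a turn 0.188, either way. A call with a gripper value outside its range is refused whole. The fingers move at their own pace and stop on an object; "grip_force" is the grip in N (left out, the last holds). Time passes only in rows, so rows that do not move let the fingers close. It gives the time, the measured TCP pose, the force, the opening and the grip force at its end, in the units of the state.
- read_state(): the state, without advancing time (a new reading comes with each control period).
- read_camera(name): name is "side" or "top"; returns the picture (420x560x3 uint8, red, green, blue); there is no depth.
- camera_model(name): a dict with "camera_matrix" (3x3 intrinsics, pixels), "view" (4x4, takes a point from world to camera coordinates). Camera axes: x right, y up, looking along -z (the intrinsics and any distortion apply to the point x, -y, -z); pixel columns grow to the right and rows downward; lengths in m; the calibration is good to about 2 mm. A picture is of the moment at which its call begins. camera_model takes no time and is no camera call.
- close_job(): hands the job in; it is judged then, once.
The state is a dict: "t": time; "q": joint angles; "dq": joint speeds; "joint_torque": joint torques, N m; "tool_pos": TCP position; "orientation": TCP orientation; "force": force on the tool from outside, world axes, zero at the start; "wrist_torque": the same for the moment, N m; "opening": finger opening in m; "gripper_force": force on a finger pad.
Only numpy, scipy, OpenCV 4.12 (cv2) and the standard library are available. Lean on these libraries where they do the work, as an engineer would, in place of code of your own. Each camera call takes 0.05 s, during which the arm holds its last target. There are 200 camera calls.

## Working session

There is one attempt and no reset: what is moved stays moved. The work goes in short steps, Python scripts to look and compute and a tool call to move; the robot and the scene stay as the last step left them, time stands still between calls to the robot, and variables do not carry over. Pictures are saved under pics/ and viewed, at most 10 in all, crops included, and the job is handed in when it is done.

Besides the shell and the picture viewer there is one more tool, called after ">>>" in YAML: its name, and indented under it one key for each argument. carry_out: Moves the arm, as the interface text tells. Its arguments: {"type":"object","properties":{"moves":{"type":"array","items":{"type":"object","properties":{"jaw":{"type":"number"},"dx":{"type":"number"},"dy":{"type":"number"},"dz":{"type":"number"},"yaw":{"type":"number"}}}},"grip_force":{"type":"number"}},"required":["moves"]}

```bash
mkdir -p pics; python3 - <<'E'
from plant import *
import cv2
for n in("top","side"):
    cv2.imwrite(f"pics/{n}0.png",read_camera(n)[:,:,::-1]); m=camera_model(n); print(n,m)
s=read_state(); print(s["t"],s["tool_pos"],s["orientation"],s["force"],s["opening"])
E
```

```text
top {'camera_matrix': array([[399.20411267,   0.        , 283.29011371],
       [  0.        , 399.20411267, 206.91674355],
       [  0.        ,   0.        ,   1.        ]]), 'view': array([[ 0.01017422, -0.99969573,  0.02247082,  0.00325004],
       [ 0.98763471,  0.01356214,  0.15618497, -0.58932315],
       [-0.1564422 ,  0.02060391,  0.98747219, -0.97992056],
       [ 0.        ,  0.        ,  0.        ,  1.        ]])}
side {'camera_matrix': array([[433.18410364,   0.        , 283.83376355],
       [  0.        , 433.18410364, 208.87551698],
       [  0.        ,   0.        ,   1.        ]]), 'view': array([[-0.98476303, -0.17387367, -0.00311822,  0.58134953],
       [ 0.12199867, -0.7035162 ,  0.70012948, -0.10469104],
       [-0.1239278 ,  0.68908121,  0.7140091 , -1.22727862],
       [ 0.        ,  0.        ,  0.        ,  1.        ]])}
0.1 [ 0.21110992 -0.56107981  0.2176903 ] [-3.08928036e+00 -5.61776899e-01  2.57823246e-04] [-0.17361497 -0.18721739  0.00223106] 0.09325911317188106
```

View pics/top0.png

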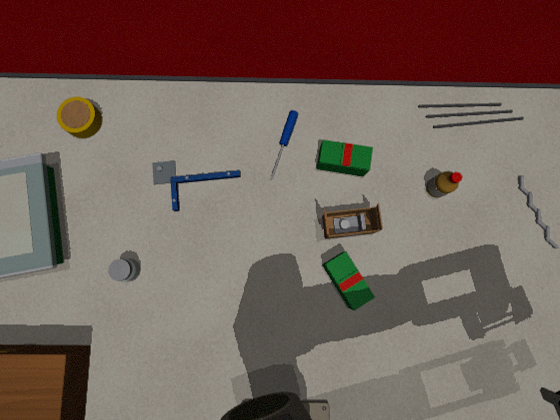

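View pics/side0.png

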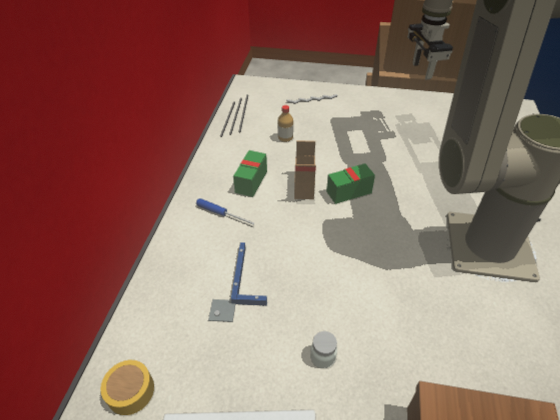

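```bash
cat > h.py <<'E'
import numpy as np,cv2
from plant import *
def proj(n,P):
    m=camera_model(n);K=m["camera_matrix"];V=m["view"]
    c=np.atleast_2d(P)@V[:3,:3].T+V[:3,3]; c=c*[1,-1,-1]; p=c@K.T
    return p[:,:2]/p[:,2:]
def ray(n,uv,z):
    m=camera_model(n);K=m["camera_matrix"];V=m["view"]
    R=V[:3,:3];o=-R.T@V[:3,3]
    d=R.T@(np.linalg.inv(K)@[uv[0],uv[1],1]*[1,-1,-1])
    return o+d*(z-o[2])/d[2]
E
python3 - <<'E'
import cv2
a=cv2.imread("pics/top0.png")[180:260,300:400]; b=cv2.imread("pics/side0.png")[130:210,270:350]
c=cv2.imread("pics/top0.png")[150:220,150:250]
z=lambda i:cv2.resize(i,(400,300),interpolation=cv2.INTER_CUBIC)
r=lambda i,w,h:cv2.resize(i,(w,h),interpolation=cv2.INTER_CUBIC)
import numpy as np
o=np.zeros((600,800,3),np.uint8); o[:320,:400]=r(a,400,320);o[:400,400:800]=r(b,400,400);o[320:600,:400]=r(c,400,280)
cv2.imwrite("pics/crop0.png",o)
E
```

```text
(no output)
```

View pics/crop0.png

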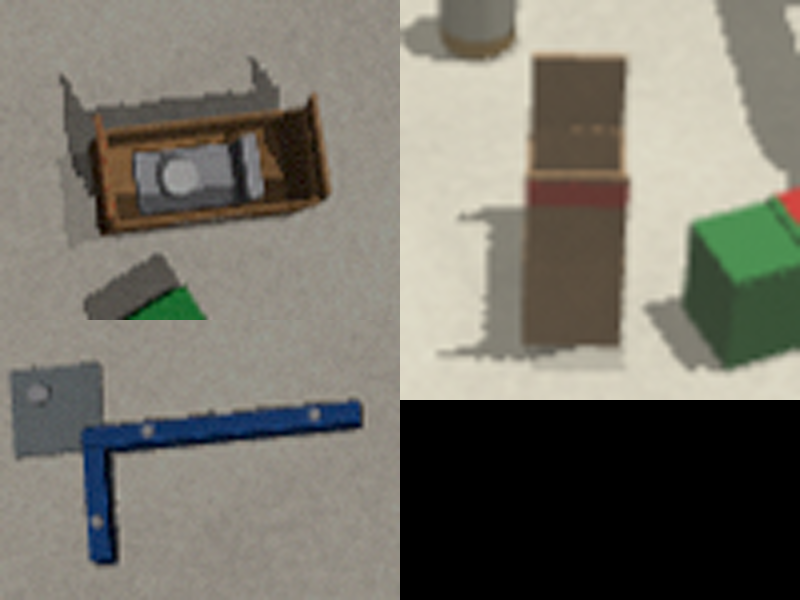

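The carton is the brown one at top-view px (352,221): it is open, has a grey bracket inside and two flaps. The green boxes at (345,157) and (348,280) are the look-alikes. The crop confirms this: the red-striped outer flap is at the image-left (+y) end and the plain flap is at the right (-y) end. The stop's corner is at about px (175,180).

```bash
cat > fit.py <<'E'
from h import *
from scipy.optimize import differential_evolution, minimize
U=4
def sil(n,parts,roi):
    x0,y0,x1,y1=roi; m=np.zeros(((y1-y0)*U,(x1-x0)*U),np.uint8)
    for P in parts:
        p=(proj(n,P)+0.5-[x0,y0])*U
        cv2.fillConvexPoly(m,cv2.convexHull(np.round(p*16).astype(np.int32)),255,shift=4)
    return cv2.resize(m,(x1-x0,y1-y0),interpolation=cv2.INTER_AREA)/255.
def box(lo,hi): return np.array([[x,y,z] for x in(lo[0],hi[0]) for y in(lo[1],hi[1]) for z in(lo[2],hi[2])])
def place(P,x,y,a):
    c,s=np.cos(a),np.sin(a); return P@np.array([[c,s,0],[-s,c,0],[0,0,1]])+[x,y,0]
def carton(v):
    x,y,a,i,o=v; parts=[box((-.031,-.065,0),(.031,.065,.07))]
    b=box((-.03,0,0),(.03,1,.003))
    for ang,L,sg,h in((i,.068,1,.07),(o,.078,-1,.073)):
        q=b*[1,L,1]; yy=q[:,1]*np.cos(ang)-q[:,2]*np.sin(ang); zz=q[:,1]*np.sin(ang)+q[:,2]*np.cos(ang)
        parts.append(np.c_[q[:,0],sg*(-.065+yy),h+zz])
    return [place(p,x,y,a) for p in parts]
def stop(v):
    return [place(p,*v) for p in(box((0,-.17,0),(.014,.014,.025)),box((-.075,0,0),(.0,.014,.025)))]
def fit(model,masks,rois,bounds,seed=1):
    f=lambda v:sum(np.abs(sil(n,model(v),rois[n])-masks[n]).sum()/masks[n].sum() for n in masks)
    r=differential_evolution(f,bounds,popsize=12,maxiter=60,seed=seed,polish=False)
    r=minimize(f,r.x,method="Nelder-Mead",options=dict(xatol=1e-5,fatol=1e-6))
    return r.x,r.fun
def big(m,fill=True):
    c,_=cv2.findContours(m.astype(np.uint8),cv2.RETR_EXTERNAL,cv2.CHAIN_APPROX_NONE)
    o=np.zeros(m.shape,np.uint8); c=max(c,key=cv2.contourArea); cv2.drawContours(o,[c],-1,1,-1); return o.astype(float)
E
cat > m0.py <<'E'
from fit import *
I={n:cv2.imread(f"pics/{n}0.png").astype(int) for n in("top","side")}
R={"top":(300,180,400,260),"side":(270,130,326,210)}
M={}
for n in I:
    x0,y0,x1,y1=R[n]; b,g,r=np.moveaxis(I[n][y0:y1,x0:x1],2,0)
    M[n]=big((r-b>18)&(r>g+6)&(r<190) if n=="top" else (r-b>14)&(r>g+4)&(r<150)|(r-b>45))
    print(n,M[n].sum())
c=ray("top",(352,221),.05); print(c)
v,e=fit(carton,M,R,[(c[0]-.03,c[0]+.03),(c[1]-.03,c[1]+.03),(-.5,.5),(1,2.1),(1,2.1)]); print("carton",v.round(4),e)
RS={"top":(150,150,250,220),"side":(205,235,275,325)};MS={}
for n in I:
    x0,y0,x1,y1=RS[n]; b,g,r=np.moveaxis(I[n][y0:y1,x0:x1],2,0); MS[n]=big((b-r>40))
c=ray("top",(178,180),.025);print(c)
s,e2=fit(stop,MS,RS,[(c[0]-.03,c[0]+.03),(c[1]-.03,c[1]+.03),(-.3,.3)]); print("stop",s.round(4),e2)
out=[]
for mod,vv,MM,RR in((carton,v,M,R),(stop,s,MS,RS)):
    for n in MM:
        x0,y0,x1,y1=RR[n]; o=I[n][y0:y1,x0:x1].astype(np.uint8).copy(); o=cv2.resize(o,None,fx=4,fy=4)
        k=cv2.resize(MM[n],None,fx=4,fy=4,interpolation=0)
        for mm,col in((k,(0,255,0)),(cv2.resize(sil(n,mod(vv),RR[n]),None,fx=4,fy=4),(255,0,255))):
            cc,_=cv2.findContours((mm>.5).astype(np.uint8),0,2); cv2.drawContours(o,cc,-1,col,1)
        out.append(cv2.copyMakeBorder(o,0,max(0,360-o.shape[0]),0,max(0,400-o.shape[1]),0)[:360,:400])
o=np.vstack([np.hstack(out[:2]),np.hstack(out[2:])]); cv2.imwrite("pics/fit0.png",cv2.resize(o,(660,594)))
# bystanders
for nm,p,z in(("bottle base",(434,186),0),("driver tip",(272,178),0),("driver end",(293,112),.01),("jar",(122,269),.07),("green1",(348,280),.07),("green2",(345,157),.07)): print(nm,ray("top",p,z).round(3))
E
python3 m0.py
```

```text
top 1546.0
side 1165.0
[ 0.55460981 -0.16571856  0.05      ]Traceback (most recent call last):
  File "m0.py", line 10, in <module>
    v,e=fit(carton,M,R,[(c[0]-.03,c[0]+.03),(c[1]-.03,c[1]+.03),(-.5,.5),(1,2.1),(1,2.1)]); print("carton",v.round(4),e)
        ~~~^^^^^^^^^^^^^^^^^^^^^^^^^^^^^^^^^^^^^^^^^^^^^^^^^^^^^^^^^^^^^^^^^^^^^^^^^^^^^^^
  File "fit.py", line 24, in fit
    r=differential_evolution(f,bounds,popsize=12,maxiter=60,seed=seed,polish=False)
    return fun(*args, **kwargs)
    ret = solver.solve()
    next(self)
    ~~~~^^^^^^
    energy = self.func(parameters)
    return self.f(x, *self.args)
           ~~~~~~^^^^^^^^^^^^^^^
  File "fit.py", line 23, in <lambda>
    f=lambda v:sum(np.abs(sil(n,model(v),rois[n])-masks[n]).sum()/masks[n].sum() for n in masks)
               ~~~^^^^^^^^^^^^^^^^^^^^^^^^^^^^^^^^^^^^^^^^^^^^^^^^^^^^^^^^^^^^^^^^^^^^^^^^^^^^^^
  File "fit.py", line 23, in <genexpr>
    f=lambda v:sum(np.abs(sil(n,model(v),rois[n])-masks[n]).sum()/masks[n].sum() for n in masks)
                          ~~~^^^^^^^^^^^^^^^^^^^^
  File "fit.py", line 7, in sil
    p=(proj(n,P)+0.5-[x0,y0])*U
       ~~~~^^^^^
  File "h.py", line 4, in proj
    m=camera_model(n);K=m["camera_matrix"];V=m["view"]
ValueError: time passes only in moves, steps and waits
```

Too many camera_model calls, so I'll cache the model.

```bash
sed -i 's/^from plant import \*/from plant import *\nfrom plant import camera_model as _cm\nimport functools\ncamera_model=functools.cache(lambda n:_cm(n))/' h.py; time python3 m0.py
```

```text
top 1546.0
side 1165.0
[ 0.55460981 -0.16571856  0.05      ]
carton [ 0.5537 -0.1632  0.1222  1.3584  1.7461] 0.07945330491045782
[0.66065423 0.28825734 0.025     ]
stop [0.6569 0.2956 0.156 ] 4.07929584834193
bottle base [ 0.66  -0.402  0.   ]
driver tip [0.676 0.041 0.   ]
driver end [ 0.861 -0.015  0.01 ]
jar [0.427 0.401 0.07 ]
green1 [ 0.406 -0.15   0.07 ]
green2 [ 0.718 -0.147  0.07 ]
real	0m1.906s
user	0m2.374s
sys	0m0.099s
```

View pics/fit0.png

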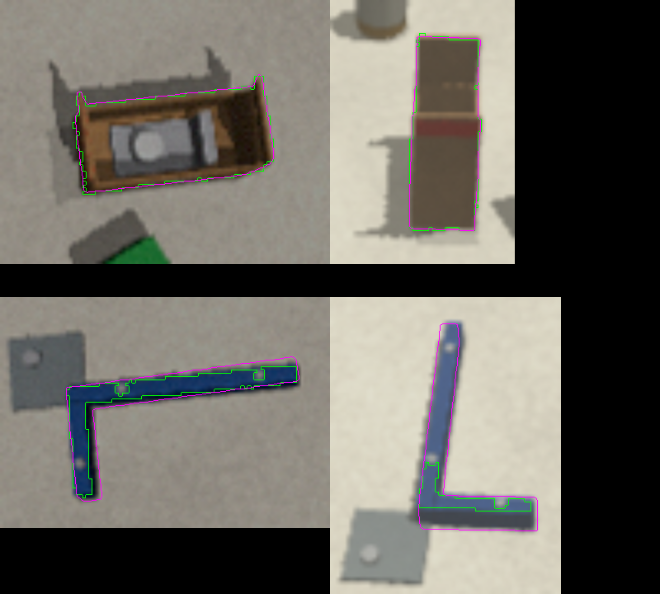

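Carton fit is excellent. The blue mask for the stop missed its dark faces, so I'll redo that.

```bash
cat > m1.py <<'E'
from fit import *
I={n:cv2.imread(f"pics/{n}0.png").astype(int) for n in("top","side")}
RS={"top":(150,150,250,220),"side":(205,235,275,325)};MS={}
for n in I:
    x0,y0,x1,y1=RS[n]; b,g,r=np.moveaxis(I[n][y0:y1,x0:x1],2,0); m=((b>1.3*r)&(b-r>12)).astype(np.uint8)
    MS[n]=big(cv2.morphologyEx(m,cv2.MORPH_CLOSE,np.ones((3,3))))
for k in("top","side",None):
    mm={n:MS[n] for n in MS if k in(n,None)}
    s,e=fit(stop,mm,RS,[(.62,.69),(.25,.32),(-.3,.3)]); print(k,s.round(4),e)
E
python3 m1.py
```

```text
top [0.6586 0.2959 0.1153] 0.14593837535014006
side [0.6616 0.2816 0.1271] 0.6070986451975934
None [0.6588 0.2954 0.1212] 0.8103922871107017
```

>>> carry_out:
  moves:
    - {"yaw": -0.166,"jaw": 0}
    - {"yaw": -0.166}
    - {"yaw": -0.166}
    - {"yaw": -0.166}
    - {"yaw": -0.166}
    - {"yaw": -0.166}
    - {"yaw": -0.167}
    - {"yaw": -0.167}

```text
invalid input at $.moves[0]: expected keys jaw, dx, dy, dz, yaw
```

```bash
cat > w.py <<'E'
# tool pose in the carton frame (mm) and tool axes' angle; shift to carton-frame targets
from h import *
from scipy.spatial.transform import Rotation as Ro
C=np.array([.5537,-.1632]);A=.122
def show(C=C,A=A):
    s=read_state(); R=Ro.from_rotvec(s["orientation"]).as_matrix(); c,n=np.cos(A),np.sin(A)
    B=np.array([[c,n],[-n,c]]); p=B@(np.array(s["tool_pos"][:2])-C)
    print("t",round(s["t"],2),"tcp carton mm",(p*1000).round(1),"z",round(s["tool_pos"][2]*1000,1),"yaw err(tool x vs carton y)",round(np.arctan2(R[1,0],R[0,0])-A-np.pi/2,4),"F",np.array(s["force"]).round(2),"q1,q6",s["q"][0].round(2),s["q"][5].round(2),"open",s["opening"], "grip",s["gripper_force"],"tilt",R[:2,2].round(4))
    return s,R,p
if __name__=="__main__": show()
E
python3 w.py
```

```text
t 0.1 tcp carton mm [-388.5 -353.2] z 217.7 yaw err(tool x vs carton y) -1.333 F [-0.17 -0.19  0.  ] q1,q6 -1.3 -0.09 open 0.09325911317188106 grip 0.0 tilt [-0.0005  0.0016]
```

>>> carry_out:
  moves:
    - {"jaw": 0,"dx": 0,"dy": 0,"dz": 0,"yaw": -0.166}
    - {"jaw": 0,"dx": 0,"dy": 0,"dz": 0,"yaw": -0.166}
    - {"jaw": 0,"dx": 0,"dy": 0,"dz": 0,"yaw": -0.166}
    - {"jaw": 0,"dx": 0,"dy": 0,"dz": 0,"yaw": -0.167}
    - {"jaw": 0,"dx": 0,"dy": 0,"dz": 0,"yaw": -0.167}
    - {"jaw": 0,"dx": 0,"dy": 0,"dz": 0,"yaw": -0.167}
    - {"jaw": 0,"dx": 0,"dy": 0,"dz": 0,"yaw": -0.167}
    - {"jaw": 0,"dx": 0,"dy": 0,"dz": 0,"yaw": -0.167}

```text
t: 1.1
tool_pos: [0.2112, -0.5613, 0.218]
orientation: [-2.075, -2.358, -0.001]
force: [-0.6, -0.0, -0.1]
opening: 0.0176
gripper_force: 0.0
```

```bash
python3 w.py
```

```text
t 1.1 tcp carton mm [-388.4 -353.4] z 218.0 yaw err(tool x vs carton y) 0.0055 F [-0.62 -0.01 -0.14] q1,q6 -1.3 -1.42 open 0.017582976394160073 grip 0.0 tilt [-0.0003  0.0011]
```

>>> carry_out:
  moves:
    - {"jaw": 0,"dx": 0.0285,"dy": 0.0485,"dz": 0,"yaw": 0}
    - {"jaw": 0,"dx": 0.0285,"dy": 0.0485,"dz": 0,"yaw": 0}
    - {"jaw": 0,"dx": 0.0285,"dy": 0.0485,"dz": 0,"yaw": 0}
    - {"jaw": 0,"dx": 0.0285,"dy": 0.0485,"dz": 0,"yaw": 0}
    - {"jaw": 0,"dx": 0.0285,"dy": 0.0485,"dz": 0,"yaw": 0}
    - {"jaw": 0,"dx": 0.0285,"dy": 0.0485,"dz": 0,"yaw": 0}
    - {"jaw": 0,"dx": 0.0285,"dy": 0.0485,"dz": 0,"yaw": 0}
    - {"jaw": 0,"dx": 0.0285,"dy": 0.0485,"dz": 0,"yaw": 0}

```text
t: 2.1
tool_pos: [0.5697, -0.2866, 0.2181]
orientation: [-2.081, -2.352, 0.0]
force: [-0.3, -1.1, -0.6]
opening: 0.0006
gripper_force: 0.0
```

>>> carry_out:
  moves:
    - {"jaw": 0,"dx": 0,"dy": 0,"dz": 0.035,"yaw": 0}
    - {"jaw": 0,"dx": 0,"dy": 0,"dz": 0.035,"yaw": 0}
    - {"jaw": 0,"dx": 0,"dy": 0,"dz": 0.033,"yaw": 0}
    - {"jaw": 0,"dx": 0,"dy": 0,"dz": 0,"yaw": 0}

```text
t: 2.6
tool_pos: [0.5661, -0.2864, 0.1115]
orientation: [-2.077, -2.347, 0.002]
force: [-1.2, 0.1, 0.2]
opening: 0.0006
gripper_force: 0.0
```

```bash
python3 w.py
```

```text
t 2.6 tcp carton mm [  -2.7 -123.8] z 111.5 yaw err(tool x vs carton y) 0.0001 F [-1.23  0.13  0.16] q1,q6 -0.55 -0.67 open 0.0006046810728106486 grip 0.0 tilt [-0.0065  0.004 ]
```

>>> carry_out:
  moves:
    - {"jaw": 0,"dx": 0.03,"dy": 0.0025,"dz": 0,"yaw": 0}
    - {"jaw": 0,"dx": 0.026,"dy": 0,"dz": 0,"yaw": 0}
    - {"jaw": 0,"dx": 0.02,"dy": 0,"dz": 0,"yaw": 0}
    - {"jaw": 0,"dx": 0.008,"dy": 0,"dz": 0.004,"yaw": 0}
    - {"jaw": 0,"dx": 0.007,"dy": 0,"dz": 0.008,"yaw": 0}
    - {"jaw": 0,"dx": 0.005,"dy": 0,"dz": 0.008,"yaw": 0}
    - {"jaw": 0,"dx": 0.004,"dy": 0,"dz": 0.009,"yaw": 0}
    - {"jaw": 0,"dx": 0.002,"dy": 0,"dz": 0.008,"yaw": 0}

```text
t: 3.6
tool_pos: [0.5584, -0.1864, 0.0776]
orientation: [-2.082, -2.352, 0.0]
force: [-0.9, -0.9, 0.1]
opening: 0.0003
gripper_force: 0.1
```

```bash
python3 w.py
```

```text
t 3.6 tcp carton mm [  1.8 -23.6] z 77.6 yaw err(tool x vs carton y) -0.0002 F [-0.91 -0.88  0.05] q1,q6 -0.41 -0.53 open 0.00032738007172626187 grip 0.11968635845732933 tilt [-0.0008  0.0003]
```

>>> carry_out:
  moves:
    - {"jaw": 0,"dx": 0,"dy": 0,"dz": 0.002,"yaw": 0}
    - {"jaw": 0,"dx": 0,"dy": 0,"dz": 0.001,"yaw": 0}
    - {"jaw": 0,"dx": 0,"dy": 0,"dz": 0,"yaw": 0}

```text
t: 3.98
tool_pos: [0.5589, -0.1867, 0.0759]
orientation: [2.082, 2.352, 0.0]
force: [-0.1, 0.7, 0.2]
opening: 0.0006
gripper_force: 0.0
```

```bash
python3 w.py
```

```text
t 3.98 tcp carton mm [  2.3 -24. ] z 75.9 yaw err(tool x vs carton y) -0.0002 F [-0.06  0.7   0.16] q1,q6 -0.41 -0.53 open 0.0006274637105319849 grip 0.0 tilt [ 0.0003 -0.0002]
```

>>> carry_out:
  moves:
    - {"jaw": 0,"dx": 0,"dy": 0,"dz": 0.002,"yaw": 0}
    - {"jaw": 0,"dx": 0,"dy": 0,"dz": 0,"yaw": 0}
    - {"jaw": 0,"dx": 0,"dy": 0,"dz": -0.06,"yaw": 0}
    - {"jaw": 0,"dx": 0,"dy": 0,"dz": -0.06,"yaw": 0}
    - {"jaw": 0,"dx": 0,"dy": 0,"dz": -0.01,"yaw": 0}

```text
t: 4.6
tool_pos: [0.5615, -0.1877, 0.21]
orientation: [2.076, 2.346, 0.005]
force: [-0.1, -0.0, -0.0]
opening: 0.0004
gripper_force: 0.0
```

```bash
cat > m2.py <<'E'
import sys
from fit import *
import w
k=sys.argv[1]; I={n:read_camera(n)[:,:,::-1].astype(int) for n in("top","side")}
for n in I: cv2.imwrite(f"pics/{n}{k}.png",I[n].astype(np.uint8))
w.show()
E
python3 m2.py 1; python3 -c "
import cv2,numpy as np
a=cv2.imread('pics/top1.png')[170:270,290:400];b=cv2.imread('pics/side1.png')[100:220,260:380]
o=np.hstack([cv2.resize(a,(400,364),interpolation=2),cv2.resize(b,(364,364),interpolation=2)]);cv2.imwrite('pics/crop1.png',o)"
```

```text
t 4.7 tcp carton mm [  3.1 -24.3] z 205.7 yaw err(tool x vs carton y) -0.0001 F [-0.22 -0.34 -0.17] q1,q6 -0.41 -0.53 open 0.0005761081558972607 grip 0.0 tilt [ 0.0034 -0.0015]
```

View pics/crop1.png

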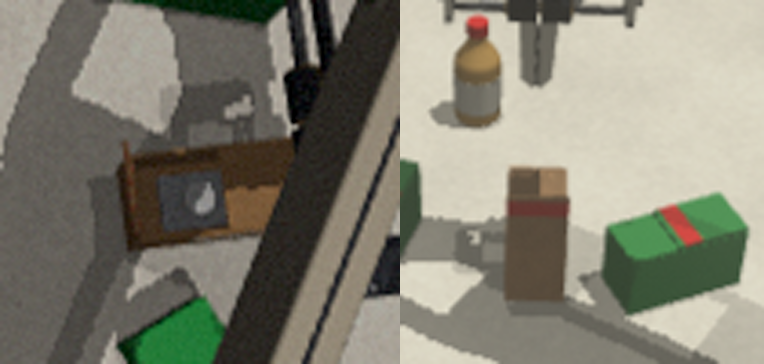

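Inner flap (top crop, edge at about (228,205)) lies flat, the outer flap still stands, and the carton hasn't moved. Next is the outer flap.

>>> carry_out:
  moves:
    - {"jaw": 0,"dx": 0.05,"dy": -0.003,"dz": 0,"yaw": 0}
    - {"jaw": 0,"dx": 0.05,"dy": 0,"dz": 0,"yaw": 0}
    - {"jaw": 0,"dx": 0.052,"dy": 0,"dz": 0,"yaw": 0}
    - {"jaw": 0,"dx": 0,"dy": 0,"dz": 0,"yaw": 0}
    - {"jaw": 0,"dx": 0,"dy": 0,"dz": 0.044,"yaw": 0}
    - {"jaw": 0,"dx": 0,"dy": 0,"dz": 0.044,"yaw": 0}
    - {"jaw": 0,"dx": 0,"dy": 0,"dz": 0,"yaw": 0}

```text
t: 5.58
tool_pos: [0.5329, -0.0361, 0.1099]
orientation: [-2.077, -2.345, 0.009]
force: [-1.0, 0.1, 0.4]
opening: 0.0007
gripper_force: 0.0
```

```bash
python3 w.py;python3 -c "
from fit import *
for t in(0,.1,.2): print(proj('top',place(np.array([[0,-.065+.068*np.cos(t),.0715+.068*np.sin(t)]]),.5537,-.1632,.122)))"
```

```text
t 5.58 tcp carton mm [ -5.2 128.7] z 109.9 yaw err(tool x vs carton y) -0.0006 F [-0.99  0.06  0.42] q1,q6 -0.16 -0.28 open 0.0007046557371208531 grip 0.0 tilt [-0.0106  0.0014]
[[351.47403461 220.43531611]]
[[352.13076262 220.0853849 ]]
[[353.06114318 219.70455968]]
```

>>> carry_out:
  moves:
    - {"jaw": 0,"dx": -0.035,"dy": 0.005,"dz": 0,"yaw": 0}
    - {"jaw": 0,"dx": -0.03,"dy": 0,"dz": 0,"yaw": 0}
    - {"jaw": 0,"dx": -0.025,"dy": 0,"dz": 0,"yaw": 0}
    - {"jaw": 0,"dx": -0.012,"dy": 0,"dz": 0.008,"yaw": 0}
    - {"jaw": 0,"dx": -0.005,"dy": 0,"dz": 0.01,"yaw": 0}
    - {"jaw": 0,"dx": -0.003,"dy": 0,"dz": 0.008,"yaw": 0}
    - {"jaw": 0,"dx": -0.001,"dy": 0,"dz": 0.008,"yaw": 0}
    - {"jaw": 0,"dx": 0,"dy": 0,"dz": 0,"yaw": 0}

```text
t: 6.58
tool_pos: [0.5549, -0.1448, 0.0804]
orientation: [-2.08, -2.352, 0.001]
force: [-0.7, 0.3, 0.1]
opening: 0.0005
gripper_force: 0.0
```

```bash
python3 w.py
```

```text
t 6.58 tcp carton mm [ 3.5 18.1] z 80.4 yaw err(tool x vs carton y) 0.0006 F [-0.73  0.3   0.06] q1,q6 -0.34 -0.47 open 0.000539976989689241 grip 0.0 tilt [-0.0019  0.0008]
```

>>> carry_out:
  moves:
    - {"jaw": 0,"dx": 0,"dy": 0,"dz": 0.003,"yaw": 0}
    - {"jaw": 0,"dx": 0,"dy": 0,"dz": 0.002,"yaw": 0}
    - {"jaw": 0,"dx": 0,"dy": 0,"dz": 0,"yaw": 0}
    - {"jaw": 0,"dx": 0,"dy": 0,"dz": 0,"yaw": 0}

```text
t: 7.08
tool_pos: [0.5558, -0.1456, 0.0768]
orientation: [2.082, 2.353, 0.0]
force: [-0.5, -1.5, 0.1]
opening: 0.0005
gripper_force: 0.0
```

```bash
python3 w.py
```

```text
t 7.08 tcp carton mm [ 4.2 17.2] z 76.8 yaw err(tool x vs carton y) 0.0 F [-0.52 -1.53  0.07] q1,q6 -0.35 -0.47 open 0.0004809336860936952 grip 0.0 tilt [ 0.0002 -0.0001]
```

>>> carry_out:
  moves:
    - {"jaw": 0,"dx": 0,"dy": 0,"dz": 0.0015,"yaw": 0}
    - {"jaw": 0,"dx": 0,"dy": 0,"dz": 0,"yaw": 0}
    - {"jaw": 0,"dx": 0,"dy": 0,"dz": -0.05,"yaw": 0}
    - {"jaw": 0.09,"dx": -0.017,"dy": -0.004,"dz": -0.02,"yaw": 0}
    - {"jaw": 0.09,"dx": 0,"dy": 0,"dz": 0,"yaw": 0}
    - {"jaw": 0.09,"dx": 0,"dy": 0,"dz": 0,"yaw": 0}
    - {"jaw": 0.09,"dx": 0,"dy": 0,"dz": 0,"yaw": 0}
    - {"jaw": 0.09,"dx": 0,"dy": 0,"dz": 0,"yaw": 0}

```text
t: 8.07
tool_pos: [0.5531, -0.1624, 0.1438]
orientation: [-2.08, -2.351, 0.001]
force: [-0.7, 0.6, -0.1]
opening: 0.0457
gripper_force: 0.0
```

```bash
python3 m2.py 2; python3 -c "
from fit import *
a=cv2.imread('pics/top2.png');b=cv2.imread('pics/side2.png')
v=(.5537,-.1632,.122,0,0); o=[]
for n,i,(x0,y0,x1,y1) in(('top',a,(290,170,400,270)),('side',b,(270,100,370,200))):
    k=cv2.resize(i[y0:y1,x0:x1],(400,400),interpolation=2)
    s=np.array([400/(x1-x0),400/(y1-y0)])
    for P in carton(v):
        q=((proj(n,P)+.5-[x0,y0])*s).astype(np.int32); cv2.polylines(k,[cv2.convexHull(q)],True,(255,0,255),1)
    o.append(k)
cv2.imwrite('pics/crop2.png',np.hstack(o))"
```

```text
t 8.18 tcp carton mm [-0.1  0.6] z 144.4 yaw err(tool x vs carton y) 0.0003 F [-0.39  0.36  1.26] q1,q6 -0.37 -0.5 open 0.053798943930921744 grip 0.0 tilt [-0.001   0.0004]
```

View pics/crop2.png

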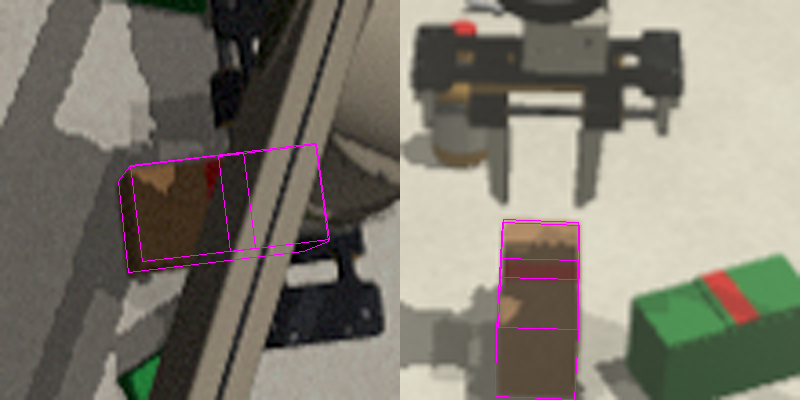

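Overlay matches: both flaps are flat and the carton is unmoved. Now descending for the grasp.

>>> carry_out:
  moves:
    - {"jaw": 0.08,"dx": 0,"dy": 0,"dz": 0,"yaw": 0}
    - {"jaw": 0.08,"dx": 0,"dy": 0,"dz": 0,"yaw": 0}
    - {"jaw": 0.08,"dx": 0,"dy": 0,"dz": 0,"yaw": 0}
    - {"jaw": 0.08,"dx": 0,"dy": 0,"dz": 0.035,"yaw": 0}
    - {"jaw": 0.08,"dx": 0,"dy": 0,"dz": 0.035,"yaw": 0}
    - {"jaw": 0.08,"dx": 0,"dy": 0,"dz": 0.025,"yaw": 0}
    - {"jaw": 0.08,"dx": 0,"dy": 0,"dz": 0.01,"yaw": 0}
    - {"jaw": 0.08,"dx": 0,"dy": 0,"dz": 0,"yaw": 0}

```text
t: 9.18
tool_pos: [0.5536, -0.1628, 0.0399]
orientation: [-2.081, -2.352, 0.0]
force: [1.1, -0.1, 0.6]
opening: 0.08
gripper_force: 0.0
```

```bash
python3 w.py
```

```text
t 9.18 tcp carton mm [-0.1  0.4] z 39.9 yaw err(tool x vs carton y) -0.0 F [ 1.05 -0.11  0.64] q1,q6 -0.37 -0.5 open 0.07999050367976536 grip 0.0 tilt [-0.0008  0.0004]
```

>>> carry_out:
  grip_force: 25
  moves:
    - {"jaw": 0.05,"dx": 0,"dy": 0,"dz": 0,"yaw": 0}
    - {"jaw": 0.05,"dx": 0,"dy": 0,"dz": 0,"yaw": 0}
    - {"jaw": 0.05,"dx": 0,"dy": 0,"dz": 0,"yaw": 0}
    - {"jaw": 0.05,"dx": 0,"dy": 0,"dz": 0,"yaw": 0}
    - {"jaw": 0.05,"dx": 0,"dy": 0,"dz": 0,"yaw": 0}

```text
t: 9.8
tool_pos: [0.5535, -0.1634, 0.0414]
orientation: [2.082, 2.353, -0.002]
force: [-6.7, -1.5, 5.9]
opening: 0.0618
gripper_force: 25.0
```

```bash
python3 w.py
```

```text
t 9.8 tcp carton mm [-0.2 -0.2] z 41.4 yaw err(tool x vs carton y) 0.0001 F [-6.65 -1.51  5.89] q1,q6 -0.38 -0.5 open 0.06183773765955376 grip 25.000939965248108 tilt [-0.0005 -0.0008]
```

>>> carry_out:
  moves:
    - {"jaw": 0.05,"dx": 0,"dy": 0,"dz": -0.008,"yaw": 0}
    - {"jaw": 0.05,"dx": 0.02,"dy": 0,"dz": 0,"yaw": 0}
    - {"jaw": 0.05,"dx": 0.035,"dy": 0.006,"dz": 0,"yaw": 0}
    - {"jaw": 0.05,"dx": 0.035,"dy": 0.006,"dz": 0,"yaw": 0}
    - {"jaw": 0.05,"dx": 0.035,"dy": 0.006,"dz": 0,"yaw": 0}
    - {"jaw": 0.05,"dx": 0.035,"dy": 0.006,"dz": 0,"yaw": 0}
    - {"jaw": 0.05,"dx": 0.02,"dy": 0.006,"dz": 0,"yaw": 0}
    - {"jaw": 0.05,"dx": 0,"dy": 0,"dz": 0,"yaw": 0}

```text
t: 10.8
tool_pos: [0.5615, 0.0212, 0.0479]
orientation: [-2.079, -2.355, 0.0]
force: [-0.0, -0.4, -7.4]
opening: 0.062
gripper_force: 25.0
```

```bash
python3 w.py
```

```text
t 10.8 tcp carton mm [ 30.2 182.1] z 47.9 yaw err(tool x vs carton y) 0.0024 F [-0.02 -0.39 -7.4 ] q1,q6 -0.05 -0.18 open 0.06197908413550223 grip 24.99410480260849 tilt [-0.0003  0.0003]
```

>>> carry_out:
  moves:
    - {"jaw": 0.05,"dx": 0.025,"dy": 0.004,"dz": 0,"yaw": 0}
    - {"jaw": 0.05,"dx": 0.04,"dy": 0.008,"dz": 0,"yaw": 0}
    - {"jaw": 0.05,"dx": 0.04,"dy": 0.008,"dz": 0,"yaw": 0}
    - {"jaw": 0.05,"dx": 0.04,"dy": 0.008,"dz": 0,"yaw": 0}
    - {"jaw": 0.05,"dx": 0.025,"dy": 0.012,"dz": 0,"yaw": 0}
    - {"jaw": 0.05,"dx": 0,"dy": 0.025,"dz": 0,"yaw": 0}
    - {"jaw": 0.05,"dx": 0,"dy": 0.018,"dz": 0,"yaw": 0}
    - {"jaw": 0.05,"dx": 0,"dy": 0,"dz": 0,"yaw": 0}

```text
t: 11.8
tool_pos: [0.6244, 0.1974, 0.0479]
orientation: [2.083, 2.351, -0.0]
force: [-1.0, 0.3, -7.7]
opening: 0.0618
gripper_force: 25.0
```

```bash
python3 m2.py 3; python3 -c "
from fit import *
a=cv2.imread('pics/top3.png');b=cv2.imread('pics/side3.png')
o=[]
for n,i,(x0,y0,x1,y1) in(('top',a,(140,140,260,260)),('side',b,(190,190,310,310))):
    k=cv2.resize(i[y0:y1,x0:x1],(400,400),interpolation=2)
    for P in stop((.6588,.2955,.118)):
        q=((proj(n,P)+.5-[x0,y0])*400/120).astype(np.int32); cv2.polylines(k,[cv2.convexHull(q)],True,(255,0,255),1)
    o.append(k)
cv2.imwrite('pics/crop3.png',np.hstack(o))"
```

```text
t 11.9 tcp carton mm [112.5 349.5] z 47.5 yaw err(tool x vs carton y) -0.0007 F [ 0.57  0.09 -7.32] q1,q6 0.23 0.11 open 0.06194462912889304 grip 24.99555230140686 tilt [-0.0015 -0.0005]
```

View pics/crop3.png

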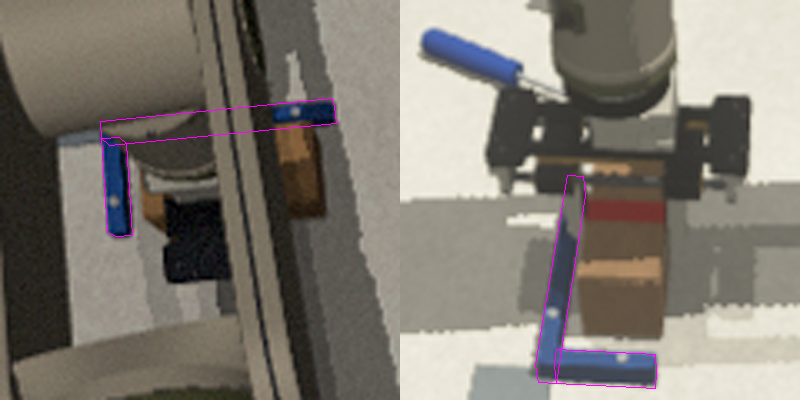

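>>> carry_out:
  moves:
    - {"jaw": 0.05,"dx": 0,"dy": 0,"dz": 0.004,"yaw": 0}
    - {"jaw": 0.05,"dx": 0,"dy": 0,"dz": 0.001,"yaw": 0}
    - {"jaw": 0.05,"dx": 0,"dy": 0,"dz": 0.001,"yaw": 0}
    - {"jaw": 0.05,"dx": 0,"dy": 0,"dz": 0,"yaw": 0}

```text
t: 12.4
tool_pos: [0.6232, 0.1982, 0.0421]
orientation: [-2.082, -2.353, 0.0]
force: [-0.7, 0.1, -7.6]
opening: 0.0615
gripper_force: 25.0
```

```bash
python3 w.py
```

```text
t 12.4 tcp carton mm [113.  350.3] z 42.1 yaw err(tool x vs carton y) 0.0001 F [-0.66  0.07 -7.58] q1,q6 0.23 0.11 open 0.06153467176181792 grip 24.995545148849487 tilt [-0.0001 -0.    ]
```

>>> carry_out:
  moves:
    - {"jaw": 0.05,"dx": 0,"dy": 0,"dz": 0.001,"yaw": 0}
    - {"jaw": 0.05,"dx": 0,"dy": 0,"dz": 0,"yaw": 0}

```text
t: 12.65
tool_pos: [0.6235, 0.1983, 0.0415]
orientation: [2.082, 2.353, 0.0]
force: [-0.9, 0.2, -4.5]
opening: 0.0621
gripper_force: 25.0
```

>>> carry_out:
  moves:
    - {"jaw": 0.05,"dx": 0,"dy": 0,"dz": 0.0005,"yaw": 0}
    - {"jaw": 0.05,"dx": 0,"dy": 0,"dz": 0,"yaw": 0}

```text
t: 12.9
tool_pos: [0.6236, 0.1983, 0.0415]
orientation: [2.082, 2.353, 0.001]
force: [-3.5, -1.0, 3.2]
opening: 0.0617
gripper_force: 25.0
```

>>> carry_out:
  moves:
    - {"jaw": 0.05,"dx": 0,"dy": 0,"dz": -0.0004,"yaw": 0}
    - {"jaw": 0.05,"dx": 0.008,"dy": 0.004,"dz": 0,"yaw": 0}
    - {"jaw": 0.05,"dx": 0.008,"dy": 0.004,"dz": 0,"yaw": 0}
    - {"jaw": 0.05,"dx": 0.006,"dy": 0.004,"dz": 0,"yaw": 0}
    - {"jaw": 0.05,"dx": 0,"dy": 0,"dz": 0,"yaw": 0}

```text
t: 13.52
tool_pos: [0.6335, 0.2219, 0.0415]
orientation: [2.081, 2.352, 0.002]
force: [0.4, -0.9, 1.2]
opening: 0.0618
gripper_force: 25.0
```

```bash
python3 w.py
```

```text
t 13.53 tcp carton mm [126.1 372.6] z 41.5 yaw err(tool x vs carton y) 0.0002 F [ 0.4  -0.9   1.23] q1,q6 0.26 0.14 open 0.06178914071967343 grip 24.99955326318741 tilt [0.0017 0.0005]
```

>>> carry_out:
  moves:
    - {"jaw": 0.05,"dx": 0,"dy": 0.001,"dz": -0.0002,"yaw": 0}
    - {"jaw": 0.05,"dx": 0,"dy": 0,"dz": 0,"yaw": 0}

```text
t: 13.78
tool_pos: [0.6336, 0.2219, 0.0415]
orientation: [-2.082, -2.353, -0.001]
force: [-3.0, -0.1, 2.7]
opening: 0.0617
gripper_force: 25.0
```

>>> carry_out:
  moves:
    - {"jaw": 0.05,"dx": 0,"dy": 0.001,"dz": 0,"yaw": 0}
    - {"jaw": 0.05,"dx": 0,"dy": 0,"dz": 0,"yaw": 0}

```text
t: 14.02
tool_pos: [0.6337, 0.2219, 0.0415]
orientation: [-2.081, -2.352, 0.002]
force: [-8.0, -1.3, 5.9]
opening: 0.0619
gripper_force: 25.0
```

>>> carry_out:
  moves:
    - {"jaw": 0.05,"dx": 0.001,"dy": 0,"dz": 0,"yaw": 0}
    - {"jaw": 0.05,"dx": 0,"dy": 0,"dz": 0,"yaw": 0}

```text
t: 14.28
tool_pos: [0.6337, 0.2219, 0.0415]
orientation: [-2.082, -2.352, 0.003]
force: [-8.1, -4.6, 7.3]
opening: 0.0617
gripper_force: 25.0
```

>>> carry_out:
  moves:
    - {"jaw": 0.05,"dx": 0.001,"dy": 0,"dz": 0,"yaw": 0}
    - {"jaw": 0.05,"dx": 0,"dy": 0,"dz": 0,"yaw": 0}

```text
t: 14.52
tool_pos: [0.6341, 0.2225, 0.0415]
orientation: [2.082, 2.352, -0.003]
force: [-3.6, -7.1, 5.9]
opening: 0.062
gripper_force: 25.0
```

>>> carry_out:
  moves:
    - {"jaw": 0.05,"dx": 0,"dy": 0,"dz": -0.0006,"yaw": 0}
    - {"jaw": 0.05,"dx": 0,"dy": 0,"dz": 0,"yaw": 0}

```text
t: 14.78
tool_pos: [0.6342, 0.2228, 0.0415]
orientation: [2.082, 2.352, -0.002]
force: [-2.1, -5.1, 0.7]
opening: 0.062
gripper_force: 25.0
```

>>> carry_out:
  moves:
    - {"jaw": 0.05,"dx": 0.001,"dy": 0,"dz": 0,"yaw": 0}
    - {"jaw": 0.05,"dx": 0,"dy": 0,"dz": 0,"yaw": 0}

```text
t: 15.02
tool_pos: [0.6343, 0.2245, 0.0415]
orientation: [2.082, 2.352, -0.0]
force: [0.5, -2.5, -2.6]
opening: 0.0617
gripper_force: 25.0
```

>>> carry_out:
  moves:
    - {"jaw": 0.05,"dx": 0.001,"dy": 0.0005,"dz": 0,"yaw": 0}
    - {"jaw": 0.05,"dx": 0,"dy": 0,"dz": 0,"yaw": 0}

```text
t: 15.28
tool_pos: [0.6344, 0.2247, 0.0416]
orientation: [2.082, 2.352, -0.003]
force: [-1.9, -8.4, 0.4]
opening: 0.0619
gripper_force: 25.0
```

>>> carry_out:
  moves:
    - {"jaw": 0.05,"dx": 0.001,"dy": 0,"dz": 0,"yaw": 0}
    - {"jaw": 0.05,"dx": 0,"dy": 0,"dz": 0,"yaw": 0}

```text
t: 15.52
tool_pos: [0.6343, 0.2248, 0.0416]
orientation: [2.082, 2.351, -0.004]
force: [-2.7, -10.8, 1.3]
opening: 0.0615
gripper_force: 25.0
```

>>> carry_out:
  moves:
    - {"jaw": 0.05,"dx": 0,"dy": 0.001,"dz": -0.0003,"yaw": 0}
    - {"jaw": 0.05,"dx": 0,"dy": 0,"dz": 0,"yaw": 0}

```text
t: 15.78
tool_pos: [0.6345, 0.2248, 0.0417]
orientation: [-2.082, -2.352, 0.007]
force: [-5.2, -11.8, 3.4]
opening: 0.0618
gripper_force: 25.0
```

>>> carry_out:
  moves:
    - {"jaw": 0.05,"dx": 0.0005,"dy": 0.001,"dz": -0.0003,"yaw": 0}
    - {"jaw": 0.05,"dx": 0,"dy": 0,"dz": 0,"yaw": 0}

```text
t: 16.02
tool_pos: [0.6346, 0.2248, 0.0417]
orientation: [-2.082, -2.352, 0.01]
force: [-9.6, -14.7, 5.2]
opening: 0.0618
gripper_force: 25.0
```

```bash
python3 m2.py 4; python3 -c "
from fit import *
s=read_state();print(s['wrist_torque'])
from w import *
a=cv2.imread('pics/top4.png');b=cv2.imread('pics/side4.png')
o=[]
S=(.6588,.2955,.118)
cx,cy=(place(np.array([[-.031,-.065,0]]),*S)[0][:2]); print(cx,cy)
for n,i,(x0,y0,x1,y1) in(('top',a,(140,140,260,260)),('side',b,(210,220,300,310))):
    k=cv2.resize(i[y0:y1,x0:x1],(400,400),interpolation=2); k=cv2.convertScaleAbs(k,alpha=1.6)
    for P in stop(S):
        q=((proj(n,P)+.5-[x0,y0])*400/(x1-x0)).astype(np.int32); cv2.polylines(k,[cv2.convexHull(q)],True,(255,0,255),1)
    o.append(k)
cv2.imwrite('pics/crop4.png',np.hstack(o))"
```

```text
t 16.12 tcp carton mm [127.5 375.3] z 41.7 yaw err(tool x vs carton y) -0.0003 F [ -8.82 -14.18   5.71] q1,q6 0.27 0.15 open 0.06220594474010323 grip 25.01392275094986 tilt [-0.0046 -0.0043]
[-2.25766605  1.62780201  0.28487531]
0.6356677845653217 0.22730248824859056
```

View pics/crop4.png

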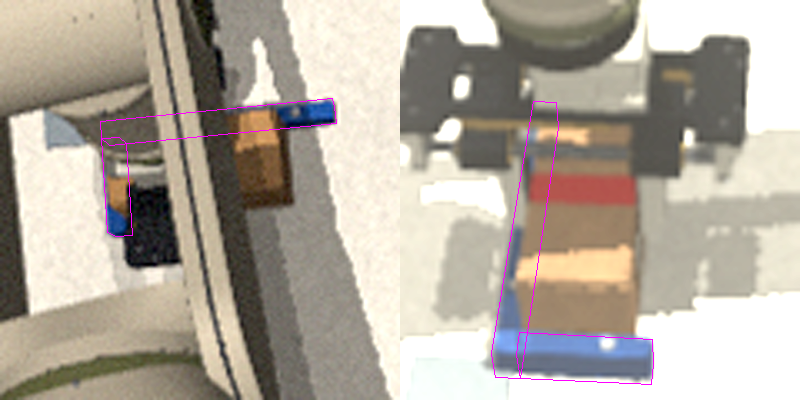

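>>> carry_out:
  moves:
    - {"jaw": 0.05,"dx": 0,"dy": 0,"dz": -0.0005,"yaw": 0}
    - {"jaw": 0.05,"dx": 0,"dy": 0,"dz": 0,"yaw": 0}

```text
t: 16.38
tool_pos: [0.6345, 0.2249, 0.0418]
orientation: [-2.082, -2.352, 0.01]
force: [-6.7, -12.4, 1.2]
opening: 0.0616
gripper_force: 25.0
```

>>> carry_out:
  moves:
    - {"jaw": 0.05,"dx": 0,"dy": 0,"dz": -0.0005,"yaw": 0}
    - {"jaw": 0.05,"dx": 0,"dy": 0,"dz": 0,"yaw": 0}

```text
t: 16.62
tool_pos: [0.6345, 0.2249, 0.0419]
orientation: [-2.082, -2.352, 0.01]
force: [-5.9, -13.0, -0.1]
opening: 0.0621
gripper_force: 25.0
```

```bash
python3 w.py
```

```text
t 16.62 tcp carton mm [127.5 375.4] z 41.9 yaw err(tool x vs carton y) -0.0004 F [ -5.88 -13.02  -0.13] q1,q6 0.27 0.15 open 0.06210091584726945 grip 25.004763007164 tilt [-0.0047 -0.0042]
```

>>> carry_out:
  moves:
    - {"jaw": 0.05,"dx": 0,"dy": 0.001,"dz": -0.0005,"yaw": 0}
    - {"jaw": 0.05,"dx": 0,"dy": 0,"dz": 0,"yaw": 0}

```text
t: 16.88
tool_pos: [0.6347, 0.2249, 0.0419]
orientation: [-2.081, -2.351, 0.012]
force: [-8.6, -13.4, 0.4]
opening: 0.0621
gripper_force: 25.0
```

>>> carry_out:
  moves:
    - {"jaw": 0.05,"dx": 0.0005,"dy": 0.0005,"dz": -0.0005,"yaw": 0}
    - {"jaw": 0.05,"dx": 0,"dy": 0,"dz": 0,"yaw": 0}

```text
t: 17.12
tool_pos: [0.6347, 0.225, 0.042]
orientation: [-2.081, -2.351, 0.014]
force: [-9.1, -14.8, -0.5]
opening: 0.0616
gripper_force: 25.0
```

```bash
python3 w.py
```

```text
t 17.12 tcp carton mm [127.7 375.4] z 42.0 yaw err(tool x vs carton y) -0.0002 F [ -9.1  -14.76  -0.47] q1,q6 0.27 0.15 open 0.061630920910427635 grip 25.01705825328827 tilt [-0.0075 -0.0055]
```

>>> carry_out:
  moves:
    - {"jaw": 0.05,"dx": -0.0015,"dy": 0,"dz": 0,"yaw": 0}
    - {"jaw": 0.05,"dx": -0.0015,"dy": 0,"dz": 0,"yaw": 0}
    - {"jaw": 0.05,"dx": 0,"dy": 0,"dz": 0,"yaw": 0}

```text
t: 17.5
tool_pos: [0.6352, 0.2249, 0.0421]
orientation: [-2.079, -2.349, 0.008]
force: [-6.8, -2.7, -4.2]
opening: 0.0619
gripper_force: 25.0
```

```bash
python3 w.py
```

```text
t 17.5 tcp carton mm [128.2 375.3] z 42.1 yaw err(tool x vs carton y) -0.0003 F [-6.84 -2.73 -4.17] q1,q6 0.26 0.14 open 0.06189189543709655 grip 24.994174540042877 tilt [-0.0064 -0.001 ]
```

>>> carry_out:
  moves:
    - {"jaw": 0.05,"dx": 0.0015,"dy": 0,"dz": 0,"yaw": 0}
    - {"jaw": 0.05,"dx": 0.0015,"dy": 0,"dz": 0,"yaw": 0}
    - {"jaw": 0.05,"dx": 0,"dy": 0,"dz": 0,"yaw": 0}
    - {"jaw": 0.05,"dx": 0,"dy": 0,"dz": 0,"yaw": 0}

```text
t: 18.0
tool_pos: [0.6353, 0.2251, 0.0421]
orientation: [-2.082, -2.35, 0.012]
force: [-7.2, -13.7, -2.7]
opening: 0.0617
gripper_force: 25.0
```

```bash
python3 w.py
```

```text
t 18.0 tcp carton mm [128.2 375.5] z 42.1 yaw err(tool x vs carton y) -0.0012 F [ -7.18 -13.72  -2.72] q1,q6 0.27 0.15 open 0.061696363367083264 grip 24.993746280670166 tilt [-0.0064 -0.0048]
```

```bash
python3 -c "
from plant import *
print(close_job())"
```

```text
the job is handed in; nothing more can be done
None
```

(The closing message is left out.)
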